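# Bottom the loading screw of a shear machine and back it off a quarter turn

### The job

On the blue shear machine, turn the black knob of the loading screw clockwise until the screw bottoms on the pad of the shear box, finger-tight and no more, then back it off a quarter of a turn so that the pad is free again, and let go. Leave the loose things on the machine and the bench where they are.

Things in the scene. Friction and masses are not known exactly. Their poses are not given: they have to be found in the camera images.
- knob_grip (a point): Middle of the gripping band of the black fluted round hand knob, 48 mm across, on top of the upright loading screw. The band reaches 11 mm above and below this point, the knob's top is 13 mm above it. About 0.26 m above the bench. z up along the screw's axis; x, y turn with the knob (white mark at -x). Clockwise from above (negative yaw) drives the screw down 2 mm a turn; the knob sinks with it.
- screw: Loading screw, 12 mm thick. Origin: its nose (lower end), 98 mm below knob_grip, z up. Starts 0.4 to 1.1 turns above the seat; at what knob angle it bottoms differs each time. It turns freely at 0.04 N m; past first touch the torque climbs by 1.25 N m per rad. Finger-tight is 0.1 to 0.3 N m above free turning, 0.35 wrenches it. Let go when tight, it springs back to the seat; backed off, it stays.
- pad: Steel loading pad in the brass shear box, fixed: 59 mm square plate with a round boss 30 mm across. Origin: its seat, the middle of the boss's top, straight below the screw's nose, 160 mm above the bench; z up. Nose height above the seat is the gap, but the readings are too coarse to tell where the screw bottoms: feel it in the torque.
- machine: Blue bench-top shear machine, fixed, 800 mm long (along its y), 240 mm wide. Origin on the bench under the screw's axis. Below knob_grip: brass bush, 32 mm across, 42 mm lower; crosshead bar (along x, 245 x 45 mm) 50 mm lower, its end nuts 98 mm either side, 34 mm lower. All else as high as 50 mm below knob_grip is over 150 mm from the screw's axis.
- weight: Bystander, to be left where it is: grey steel slotted weight, disc 104 mm across, 13 mm thick. Origin at the centre of its underside.
- spanner: Bystander, to be left where it is: steel open spanner, 150 mm, lying on the machine's bed along its front edge. Origin at the centre of its underside.
- stone: Bystander, to be left where it is: porous stone, grey disc 60 mm across, 9 mm thick, on the machine's bed. Origin at the centre of its underside.
- tin: Bystander, to be left where it is: round aluminium moisture tin, 66 mm across, 45 mm high. Origin at the centre of its underside.
- cutter: Bystander, to be left where it is: brass sample cutter ring, 74 mm across, 26 mm high. Origin at the centre of its underside.
- tamper: Bystander, to be left where it is: wooden hand tamper, standing, 118 mm high. Origin at the centre of its underside.

How it is judged:
By the outcome, as a careful person would: the job done as asked, in the order asked, and still so for the second after the job is handed in, with the robot touching nothing.
It also fails if it takes over 67 s, if anything falls off the work surface, if the arm or the gripper's body presses on something with over 40 N, if the wrist force passes 120 N, or if a joint passes its speed limit or range.

### The arm

A 6-joint arm with a two-finger parallel gripper is mounted at the origin on the work surface. World frame = base frame: x ahead of the robot, y to its left, z up, the work surface at z = 0. Lengths are in mm, angles in rad, forces in N, time in s.
With the tool pointing down it reaches from about 375 to 975 mm from the base axis. Payload 3.8 kg.
Tool frame: the origin (TCP) lies on the centre line of the jaws, within the pads' length; the fingertips stand 14 mm ahead of it and the grasp point (between the pads) lies 5 mm behind it; z points along the fingers, y is the line along which they close (so a half turn about z gives the same grasp; the last joint's range is limited). The gripper opens to 85 mm and grips with 20 to 120 N. Pads are 22 mm wide; open, the fingers measure 114 mm over their backs; the gripper's body (76 mm by 85 mm) begins 54 mm behind the grasp point. The pads swing forward as they close: fully open they stand 13 mm farther back than shut.
Start: joints at [1.312, 0.264, 1.604, -0, 1.274, -0.037], TCP at [148.489, 658.46, 245.28] pointing down, gripper open.
Joint ranges: [-2.63, 2.63], [-0.94, 2.18], [0.31, 2.57], [-1.31, 4.45], [0, 2.66], [-2.55, 2.55]. Speed limits (rad/s): [2.57, 2.57, 3.14, 3.14, 3.14, 3.14].

### API

Orientations are given as a unit quaternion [w, x, y, z].
In Python, from workcell import env, capture, workorder gives the robot as it stands.
- The arm moves only by the tool step_arm, never from a script. Its argument "series" is a list of rows, each an object with "delta_pos": the shift along the tool's x, y, z in units of 50 mm (1.0 is 50 mm), a list of three; "turn": the turn, a rotation vector about the tool's x, y, z in units of 5 degrees (1.0 is 5 degrees), a list of three. A call has 1 to 8 rows; each row shifts and turns the commanded pose from where the row before left it, along the tool's axes as they then stand; what a row does not reach is not made up. A row lasts 1/10 s, in which the tool goes at most 50 mm and 8.59 degrees, less where a joint would pass 70% of its speed; a pose out of reach is approached as far as the arm can. A call is refused whole if a number of a shift passes 1 or a number of a turn 1, either way. A call with a gripper value outside its range is refused whole. "grip" is the finger opening in mm, from 0 to 85.4, set as the call begins (left out, the last holds). The fingers move at their own pace and stop on an object; the grip force is fixed at half the most. Time passes only in rows, so rows that do not move let the fingers close. It gives the time, the measured TCP pose, the force, the opening and the grip force at its end, in the units of the state.
- env.read_state(): the state, without advancing time (a new reading comes with each control period).
- capture(name): name is "side" or "top" or "wrist"; returns a dict with "pixels" (400x640x3 uint8, red, green, blue), "z_map" (400x640 float32, mm along the optical axis (not along the pixel's ray), 0 where there is no reading), "fx", "fy", "cx", "cy" (pixels), "T" (4x4, takes a point from camera to world coordinates); the wrist camera has in their place "T_tool_cam" (4x4, takes a point from camera to tool coordinates, whose origin is the TCP and whose axes are the flange's). Camera axes: x right, y down, z forward; pixel columns grow to the right and rows downward; lengths in mm; the calibration is good to about 2 mm. The wrist camera is an equidistant fisheye: a pixel r from the principal point sees the ray r / f radians off the axis. A picture is of the moment at which its call begins: read the wrist's pose just before it.
- workorder.job_done(): hands the job in; it is judged then, once.
The state is a dict: "time_s": time; "qpos": joint angles; "qvel": joint speeds; "effort": joint torques, N m; "eef_pos": TCP position; "tcp_rot": TCP orientation; "contact_force": force on the tool from outside, world axes, zero at the start; "ft_torque": the same for the moment, N m; "opening": finger opening in mm; "grip_force": force on a finger pad.
Only numpy, scipy, OpenCV 4.12 (cv2) and the standard library are available. Lean on these libraries where they do the work, as an engineer would, in place of code of your own. Each camera call takes 0.05 s, during which the arm holds its last target. There are 200 camera calls.

## Working session

There is one attempt and no reset: what is moved stays moved. The work goes in short steps, Python scripts to look and compute and a tool call to move; the robot and the scene stay as the last step left them, time stands still between calls to the robot, and variables do not carry over. Pictures are saved under pics/ and viewed, at most 10 in all, crops included, and the job is handed in when it is done.

Besides the shell and the picture viewer there is one more tool, called by a JSON object that holds its "fn" and its "kwargs". step_arm: Moves the arm, as the interface text tells. Its arguments: {"type":"object","properties":{"series":{"type":"array"},"grip":{"type":"number"}},"required":["series"]}

```bash
mkdir -p pics; python3 - <<'E'
from workcell import env, capture
import cv2, numpy as np, pickle
s=env.read_state(); print(s)
for n in ["top","side","wrist"]:
    c=capture(n); pickle.dump(c,open(f'pics/{n}.pkl','wb'))
    cv2.imwrite(f'pics/{n}0.png',c['pixels'][:,:,::-1])
    print(n,c['fx'],c['cx'],c['cy'],np.round(c.get('T',c.get('T_tool_cam')),3).tolist())
E
```

```text
{'time_s': 0.0, 'qpos': array([ 1.31208795e+00,  2.64763175e-01,  1.60539245e+00, -1.38266713e-05,
        1.27371130e+00, -3.69187433e-02]), 'qvel': array([ 6.16880339e-04, -1.06483940e-03,  5.88136842e-04,  6.09956465e-05,
        3.29593628e-04,  1.33970588e-03]), 'effort': array([-5.27933844e-04, -5.15095711e+01, -3.67323017e+01, -5.08600948e-07,
        1.25078540e-02,  2.70918537e-05]), 'eef_pos': array([148.31958319, 657.77227808, 243.94528471]), 'tcp_rot': array([-1.60936978e-04,  1.10665573e-01,  9.93857051e-01, -1.12571189e-03]), 'contact_force': array([ 0.53733575, -0.18781579, -0.24861421]), 'ft_torque': array([ 0.02241533,  0.03743686, -0.00872097]), 'grip_force': 0.0, 'opening': 85.13386864281749}
top 464.0878662101684 322.1429746807095 203.24576111155937 [[0.01, -0.996, 0.093, 308.499], [-1.0, -0.008, 0.024, -31.061], [-0.023, -0.093, -0.995, 1497.586], [0.0, 0.0, 0.0, 1.0]]
side 365.7449441108016 324.67243992442025 199.07007559623187 [[0.995, -0.06, 0.076, 354.842], [-0.095, -0.49, 0.867, -890.877], [-0.015, -0.87, -0.493, 676.133], [0.0, 0.0, 0.0, 1.0]]
wrist 309.70691628693146 318.75442905260536 200.44112141703684 [[0.001, -0.959, -0.283, 72.819], [1.0, 0.001, -0.0, 0.064], [0.001, -0.283, 0.959, -128.514], [0.0, 0.0, 0.0, 1.0]]
```

View pics/top0.png

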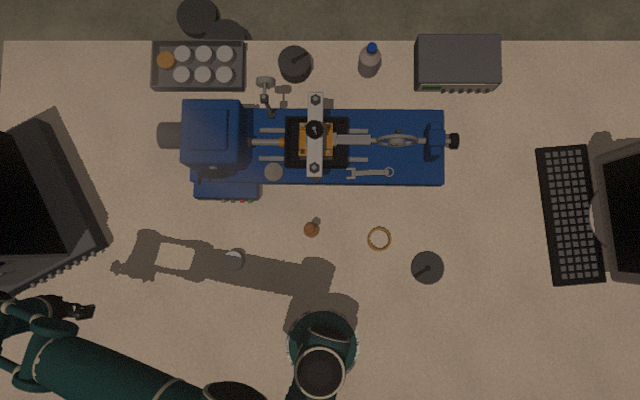

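View pics/side0.png

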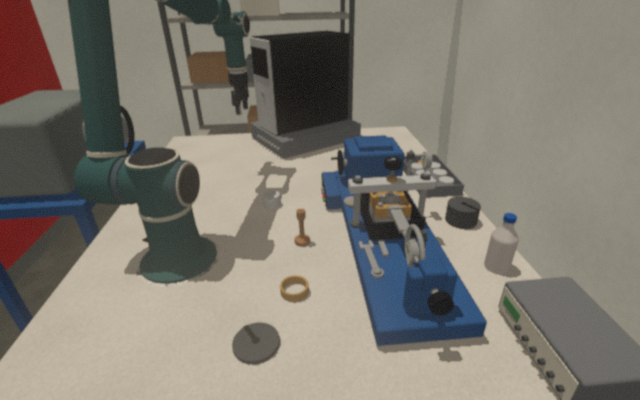

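The top view shows the knob at about (314,129) with its white mark, on the crosshead bar running from (315,95) to (315,175). The side view shows it at about (392,164).

```bash
python3 - <<'E'
import cv2, numpy as np, pickle
out=[];L=[]
for n,(u0,v0) in {"top":(314,129),"side":(392,164)}.items():
    c=pickle.load(open(f'pics/{n}.pkl','rb')); T=c['T'];z=c['z_map']
    h=16 if n=="top" else 14
    vs,us=np.mgrid[v0-h:v0+h,u0-h:u0+h]; Z=z[vs,us]; 
    P=np.stack([(us-c['cx'])/c['fx']*Z,(vs-c['cy'])/c['fy']*Z,Z],-1)@T[:3,:3].T+T[:3,3]
    dark=(c['pixels'][vs,us].max(-1)<70)&(Z>0)
    k=dark&(P[...,2]>235)&(P[...,2]<310)
    Q=P[k]; print(n,k.sum(),'med',np.median(Q,0),'min',Q.min(0),'max',Q.max(0))
    uc,vc=us[k],vs[k]; m=np.array([(uc.min()+uc.max())/2,(vc.min()+vc.max())/2]); print('pix mid',m,uc.min(),uc.max(),vc.min(),vc.max())
    d=T[:3,:3]@np.array([(m[0]-c['cx'])/c['fx'],(m[1]-c['cy'])/c['fy'],1]);L.append((T[:3,3],d/np.linalg.norm(d)))
    out.append(cv2.resize(c['pixels'][v0-30:v0+30,u0-30:u0+30],(400,400),interpolation=cv2.INTER_CUBIC))
A=sum(np.eye(3)-np.outer(d,d) for o,d in L);b=sum((np.eye(3)-np.outer(d,d))@o for o,d in L)
X=np.linalg.solve(A,b);print('tri',X,[np.linalg.norm(np.cross(X-o,d)) for o,d in L])
# bar direction: end nuts in top
cv2.imwrite('pics/crop1.png',np.hstack(out)[:,:,::-1])
E
```

```text
top 241 med [622.99407987  22.88106384 271.13738487] min [602.06876565   1.23982528 246.43221243] max [649.02855657  45.423034   278.89843245]
pix mid [314. 129.] 306 322 120 138
side 199 med [621.32599113   6.00239211 263.49210513] min [601.22113142  -4.25727759 235.87624233] max [648.61684273  42.68650642 271.5869563 ]
pix mid [392.5 164. ] 384 401 157 171
tri [627.02607982  23.6890096  255.41685718] [np.float64(0.6617818396197769), np.float64(0.6617818396198192)]
```

View pics/crop1.png

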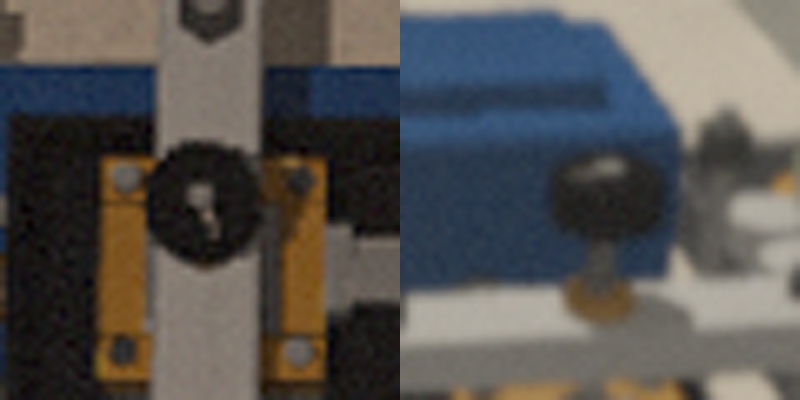

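The crop confirms the knob is centred near top pixel (314,129). Triangulation puts it at about (626,23,257). I'll lift and fly over it for a close wrist look.

{"fn": "step_arm", "kwargs": {"series": [{"delta_pos":[0,0,-0.9],"turn":[0,0,0]},{"delta_pos":[0,0,-0.9],"turn":[0,0,0]},{"delta_pos":[-0.685,-0.583,0],"turn":[0,0,0]},{"delta_pos":[-0.685,-0.583,0],"turn":[0,0,0]},{"delta_pos":[-0.685,-0.583,0],"turn":[0,0,0]},{"delta_pos":[-0.685,-0.583,0],"turn":[0,0,0]},{"delta_pos":[-0.685,-0.583,0],"turn":[0,0,0]},{"delta_pos":[-0.685,-0.583,0],"turn":[0,0,0]}]}}

```text
time_s: 0.95
eef_pos: [311.1, 440.9, 335.0]
tcp_rot: [-0.0, 0.11, 0.994, -0.0]
contact_force: [0.7, 0.4, 0.1]
opening: 85.2
grip_force: 0.0
```

{"fn": "step_arm", "kwargs": {"series": [{"delta_pos":[-0.685,-0.583,0],"turn":[0,0,0]},{"delta_pos":[-0.685,-0.583,0],"turn":[0,0,0]},{"delta_pos":[-0.685,-0.583,0],"turn":[0,0,0]},{"delta_pos":[-0.685,-0.583,0],"turn":[0,0,0]},{"delta_pos":[-0.685,-0.583,0],"turn":[0,0,0]},{"delta_pos":[-0.685,-0.583,0],"turn":[0,0,0]},{"delta_pos":[-0.685,-0.583,0],"turn":[0,0,0]},{"delta_pos":[-0.685,-0.583,0],"turn":[0,0,0]}]}}

```text
time_s: 1.75
eef_pos: [527.1, 153.2, 335.1]
tcp_rot: [-0.0, 0.111, 0.994, 0.0]
contact_force: [0.9, 0.4, -0.7]
opening: 85.5
grip_force: 0.0
```

```bash
python3 - <<'E'
from workcell import env, capture
import cv2, numpy as np, pickle
s=env.read_state(); c=capture("wrist"); pickle.dump((s,c),open('pics/w1.pkl','wb'))
print(s['eef_pos'],s['tcp_rot'],s['qpos'],s['qvel'].round(3))
cv2.imwrite('pics/w1.png',c['pixels'][:,:,::-1])
E
```

```text
[527.09179783 153.15748963 335.07508975] [-9.07164187e-05  1.10759701e-01  9.93847211e-01  4.92878336e-05] [ 2.37310148e-01 -1.91731803e-02  1.75595504e+00  1.56729936e-04
  1.40494769e+00 -1.11153722e+00] [-0.773  0.283 -0.278  0.003 -0.013 -0.765]
```

View pics/w1.png

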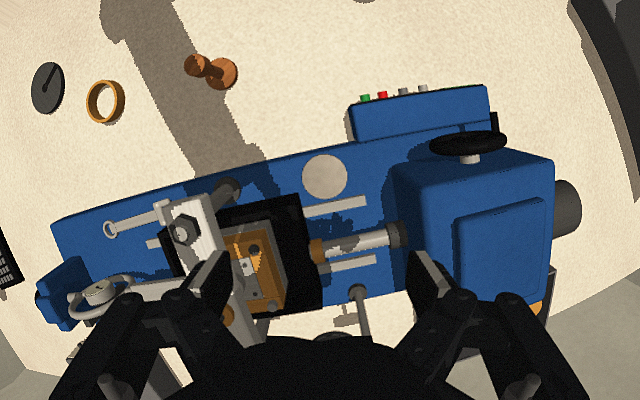

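The wrist view shows the machine with the knob hidden behind the gripper near the bottom centre. I'll take two views from just short of the knob.

{"fn": "step_arm", "kwargs": {"series": [{"delta_pos":[-0.31,-0.82,0],"turn":[0,0,0]},{"delta_pos":[-0.31,-0.82,0],"turn":[0,0,0]},{"delta_pos":[-0.31,-0.82,0],"turn":[0,0,0]},{"delta_pos":[0,0,0],"turn":[0,0,0]},{"delta_pos":[0,0,0],"turn":[0,0,0]}]}}

```text
time_s: 2.3
eef_pos: [544.6, 24.0, 334.9]
tcp_rot: [-0.0, 0.112, 0.994, 0.0]
contact_force: [1.6, -0.1, 0.6]
opening: 85.4
grip_force: 0.0
```

```bash
python3 - <<'E'
from workcell import env, capture
import cv2, numpy as np, pickle
s=env.read_state(); c=capture("wrist"); pickle.dump((s,c),open('pics/w2.pkl','wb'))
print(s['eef_pos'],s['tcp_rot'],s['qpos'],s['qvel'].round(3))
cv2.imwrite('pics/w2.png',c['pixels'][:,:,::-1])
E
```

```text
[544.56852017  23.95047228 334.88928337] [-4.47485054e-04  1.11966306e-01  9.93711877e-01  2.28816698e-04] [-2.08272872e-03 -2.61189346e-02  1.76308969e+00  5.60863884e-04
  1.40546118e+00 -1.34856841e+00] [ 0.038 -0.002  0.     0.007  0.    -0.   ]
```

{"fn": "step_arm", "kwargs": {"series": [{"delta_pos":[0.1,-0.6,0],"turn":[0,0,0]},{"delta_pos":[0.1,-0.6,0],"turn":[0,0,0]},{"delta_pos":[0,0,0],"turn":[0,0,0]},{"delta_pos":[0,0,0],"turn":[0,0,0]}]}}

```text
time_s: 2.75
eef_pos: [521.8, -30.5, 335.3]
tcp_rot: [0.0, 0.11, 0.994, 0.0]
contact_force: [-0.1, 0.5, -1.2]
opening: 85.6
grip_force: 0.0
```

```bash
python3 - <<'E'
from workcell import env, capture
import cv2, numpy as np, pickle
s=env.read_state(); c=capture("wrist"); pickle.dump((s,c),open('pics/w3.pkl','wb'))
print(s['eef_pos'],s['tcp_rot'])
c2=pickle.load(open('pics/w2.pkl','rb'))[1]
cv2.imwrite('pics/w23.png',cv2.resize(np.vstack([c2['pixels'][100:],c['pixels'][100:]]),(640,600))[:,:,::-1])
E
```

```text
[521.7510908  -30.48131383 335.34701926] [1.47300343e-04 1.10402644e-01 9.93886835e-01 4.39276609e-04]
```

View pics/w23.png

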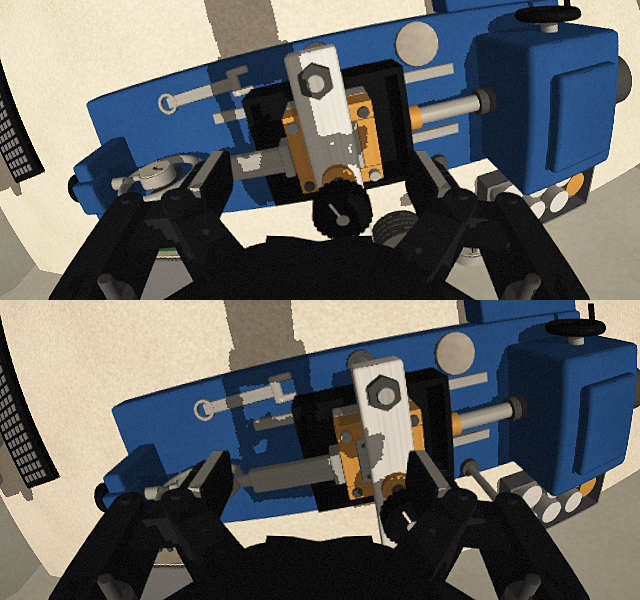

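In w2 the knob disc spans columns 313–372 and rows 276–338 (full image), with the white centre dot near (345,320). In w3 the left finger half hides it at (400,410+).

```bash
cat > h.py <<'E'
import numpy as np
from scipy.spatial.transform import Rotation as R
def tool(s):
    q=s['tcp_rot']; M=np.eye(4); M[:3,:3]=R.from_quat([q[1],q[2],q[3],q[0]]).as_matrix(); M[:3,3]=s['eef_pos']; return M
def ray(c,u,v):
    x=(u-c['cx'])/c['fx'];y=(v-c['cy'])/c['fy'];r=np.hypot(x,y)+1e-9
    return np.stack([np.sin(r)*x/r,np.sin(r)*y/r,np.cos(r)],-1)
def pts(s,c):
    v,u=np.mgrid[0:400,0:640]; d=ray(c,u,v); P=d/d[...,2:]*c['z_map'][...,None]
    M=tool(s)@c['T_tool_cam']; return P@M[:3,:3].T+M[:3,3]
E
python3 - <<'E'
import pickle,numpy as np,cv2
from h import *
from workcell import env
for n in ['w2','w3']:
    s,c=pickle.load(open(f'pics/{n}.pkl','rb')); P=pts(s,c)
    px=c['pixels'].astype(int)
    near=(np.hypot(P[...,0]-625,P[...,1]-23)<35)
    k=near&(P[...,2]>262)&(P[...,2]<285)
    v,u=np.nonzero(k); print(n,k.sum(),u.min(),u.max(),v.min(),v.max(),np.percentile(P[k],[1,50,99],axis=0).round(1).tolist())
    (cx,cy),r=cv2.minEnclosingCircle(P[k][:,:2].astype(np.float32)); print(cx,cy,r)
    k2=near&(P[...,2]>248)&(P[...,2]<285); (cx,cy),r=cv2.minEnclosingCircle(P[k2][:,:2].astype(np.float32)); print('all',cx,cy,r)
    w=k&(px.min(-1)>110); v,u=np.nonzero(w); print('white',len(u),[(a,b,P[b,a].round(0).tolist()) for a,b in zip(u,v)][::8])
    bar=(abs(P[...,0]-560)<50)&(abs(P[...,1]-23)<40)&(P[...,2]>190)&(P[...,2]<220); print('bar z',np.median(P[bar][:,2]))
s=env.read_state();print(s['qpos'],tool(s)[:3,:3].round(3).tolist())
E
```

```text
w2 2416 312 372 287 338 [[602.5, 2.2, 262.7], [620.2, 24.9, 271.5], [644.6, 46.6, 273.6]]
625.5601196289062 24.132869720458984 24.83405303955078
all 625.5601196289062 24.132869720458984 24.83405303955078
white 35 [(np.int64(371), np.int64(304), [623.0, 48.0, 264.0]), (np.int64(312), np.int64(312), [616.0, 2.0, 269.0]), (np.int64(312), np.int64(320), [623.0, 1.0, 269.0]), (np.int64(317), np.int64(331), [635.0, 2.0, 270.0]), (np.int64(328), np.int64(338), [645.0, 9.0, 269.0])]
bar z 207.93067013451198
w3 1076 382 418 297 343 [[602.0, 1.0, 262.6], [616.8, 13.9, 271.3], [640.5, 28.0, 273.3]]
622.9288330078125 15.56690788269043 22.680906295776367
all 622.9288330078125 15.56690788269043 22.680906295776367
white 71 [(np.int64(402), np.int64(312), [609.0, 17.0, 272.0]), (np.int64(404), np.int64(314), [612.0, 18.0, 271.0]), (np.int64(406), np.int64(316), [614.0, 20.0, 272.0]), (np.int64(407), np.int64(319), [617.0, 20.0, 273.0]), (np.int64(410), np.int64(321), [619.0, 22.0, 273.0]), (np.int64(414), np.int64(323), [623.0, 26.0, 273.0]), (np.int64(410), np.int64(325), [624.0, 22.0, 273.0]), (np.int64(407), np.int64(327), [625.0, 20.0, 273.0]), (np.int64(410), np.int64(328), [627.0, 22.0, 273.0])]
bar z 207.85669516833167
[-1.06053764e-01 -7.10197157e-02  1.80510587e+00  8.49888426e-04
  1.40715886e+00 -1.45642269e+00] [[-0.976, 0.219, 0.0], [0.219, 0.976, 0.001], [-0.0, 0.001, -1.0]]
```

Knob centre is (625.3, 23.9), top z ≈ 271.7 and grip z ≈ 258.5. I'll move above it, wind the wrist back, then descend.

{"fn": "step_arm", "kwargs": {"series": [{"delta_pos":[-0.594,0.505,0],"turn":[0,0,0]},{"delta_pos":[-0.594,0.505,0],"turn":[0,0,0]},{"delta_pos":[-0.594,0.505,0],"turn":[0,0,0]},{"delta_pos":[0,0,0],"turn":[0,0,-1]},{"delta_pos":[0,0,0],"turn":[0,0,-1]},{"delta_pos":[0,0,0],"turn":[0,0,-1]},{"delta_pos":[0,0,0],"turn":[0,0,-1]},{"delta_pos":[0,0,0],"turn":[0,0,-1]}]}}

```text
time_s: 3.6
eef_pos: [625.7, 24.8, 334.9]
tcp_rot: [-0.0, -0.11, 0.994, 0.0]
contact_force: [-0.7, 1.3, 0.5]
opening: 85.5
grip_force: 0.0
```

{"fn": "step_arm", "kwargs": {"series": [{"delta_pos":[0,0,0],"turn":[0,0,-1]},{"delta_pos":[0,0,0],"turn":[0,0,-1]},{"delta_pos":[0,0,0],"turn":[0,0,-1]},{"delta_pos":[0,0,0],"turn":[0,0,-1]},{"delta_pos":[0,0,0],"turn":[0,0,-1]},{"delta_pos":[0,0,0],"turn":[0,0,-1]},{"delta_pos":[0,0,0],"turn":[0,0,-1]},{"delta_pos":[0,0,0],"turn":[0,0,0]}]}}

```text
time_s: 4.4
eef_pos: [625.6, 24.5, 335.1]
tcp_rot: [0.0, -0.402, 0.916, 0.0]
contact_force: [0.4, 0.3, 0.3]
opening: 85.6
grip_force: 0.0
```

```bash
python3 - <<'E'
from workcell import env
from h import *
s=env.read_state();M=tool(s);print(s['time_s'],s['eef_pos'],s['qpos'],M[:3,:3].round(3).tolist(),s['ft_torque'])
print('tool delta',M[:3,:3].T@(np.array([625.3,23.9,252])-s['eef_pos'])/50)
E
```

```text
4.4 [625.61241915  24.51338383 335.05962965] [-8.97871269e-04  1.30761801e-01  1.59839055e+00  5.31334752e-04
  1.41263244e+00 -2.39953208e+00] [[-0.677, -0.736, -0.0], [-0.736, 0.677, 0.001], [-0.0, 0.0, -1.0]] [ 0.00232692 -0.02128086 -0.04699757]
tool delta [ 0.01368802 -0.0045224   1.66118709]
```

{"fn": "step_arm", "kwargs": {"series": [{"delta_pos":[0.01,0,0.5],"turn":[0,0,0]},{"delta_pos":[0,0,0.5],"turn":[0,0,0]},{"delta_pos":[0,0,0.4],"turn":[0,0,0]},{"delta_pos":[0,0,0.26],"turn":[0,0,0]},{"delta_pos":[0,0,0],"turn":[0,0,0]},{"delta_pos":[0,0,0],"turn":[0,0,0]},{"delta_pos":[0,0,0],"turn":[0,0,0]}]}}

```text
time_s: 5.1
eef_pos: [626.0, 22.5, 254.0]
tcp_rot: [0.001, -0.401, 0.916, -0.001]
contact_force: [0.0, 0.1, 0.3]
opening: 85.7
grip_force: 0.0
```

```bash
python3 - <<'E'
from workcell import env
s=env.read_state();print(s['time_s'],s['eef_pos'],s['contact_force'],s['ft_torque'])
E
```

```text
5.1 [626.03896849  22.47552094 253.97024499] [0.04049343 0.09340557 0.34787921] [ 0.01879927  0.05990678 -0.03802145]
```

{"fn": "step_arm", "kwargs": {"series": [{"delta_pos":[0,0,0],"turn":[0,0,0]},{"delta_pos":[0,0,0],"turn":[0,0,0]},{"delta_pos":[0,0,0],"turn":[0,0,0]},{"delta_pos":[0,0,0],"turn":[0,0,0]},{"delta_pos":[0,0,0],"turn":[0,0,0]},{"delta_pos":[0,0,0],"turn":[0,0,0]},{"delta_pos":[0,0,0],"turn":[0,0,0]},{"delta_pos":[0,0,0],"turn":[0,0,0]}], "grip": 40}}

```text
time_s: 5.9
eef_pos: [625.5, 22.3, 253.4]
tcp_rot: [0.001, -0.401, 0.916, -0.0]
contact_force: [-0.5, -0.4, 6.1]
opening: 46.6
grip_force: 61.9
```

```bash
cat > st.py <<'E'
from workcell import env
s=env.read_state();print(round(s['time_s'],2),s['eef_pos'].round(2),'F',s['contact_force'].round(1),'T',s['ft_torque'].round(3),'op',round(s['opening'],1),round(s['grip_force'],1),'q',s['qpos'].round(3),'eff',s['effort'].round(3))
E
python3 st.py
```

```text
5.9 [625.5   22.28 253.4 ] F [-0.5 -0.4  6.1] T [0.042 0.186 0.036] op 46.6 61.9 q [-0.004  0.166  1.706  0.     1.267 -2.4  ] eff [ -0.101 -42.608 -34.218  -0.068  -0.36   -0.   ]
```

{"fn": "step_arm", "kwargs": {"series": [{"delta_pos":[0,0,0.0006],"turn":[0,0,1]},{"delta_pos":[0,0,0.0006],"turn":[0,0,1]},{"delta_pos":[0,0,0.0006],"turn":[0,0,1]},{"delta_pos":[0,0,0.0006],"turn":[0,0,1]},{"delta_pos":[0,0,0.0006],"turn":[0,0,1]},{"delta_pos":[0,0,0.0006],"turn":[0,0,1]},{"delta_pos":[0,0,0.0006],"turn":[0,0,1]},{"delta_pos":[0,0,0.0006],"turn":[0,0,1]}]}}

```text
time_s: 6.7
eef_pos: [625.1, 23.3, 253.2]
tcp_rot: [0.0, -0.062, 0.998, 0.001]
contact_force: [-2.0, 2.2, 6.7]
opening: 46.6
grip_force: 62.0
```

```bash
python3 st.py
```

```text
6.7 [625.08  23.28 253.16] F [-2.   2.2  6.7] T [0.535 0.408 0.055] op 46.6 62.0 q [-0.004  0.166  1.707  0.002  1.268 -1.699] eff [ -1.967 -42.125 -34.46   -1.047  -0.799  -0.859]
```

{"fn": "step_arm", "kwargs": {"series": [{"delta_pos":[0,0,0.0006],"turn":[0,0,1]},{"delta_pos":[0,0,0.0006],"turn":[0,0,1]},{"delta_pos":[0,0,0.0006],"turn":[0,0,1]},{"delta_pos":[0,0,0.0006],"turn":[0,0,1]},{"delta_pos":[0,0,0.0006],"turn":[0,0,1]},{"delta_pos":[0,0,0.0006],"turn":[0,0,1]},{"delta_pos":[0,0,0],"turn":[0,0,0]},{"delta_pos":[0,0,0],"turn":[0,0,0]}]}}

```text
time_s: 7.5
eef_pos: [625.3, 24.1, 253.0]
tcp_rot: [0.0, 0.197, 0.98, 0.002]
contact_force: [-2.6, 5.4, 6.5]
opening: 47.0
grip_force: 62.0
```

```bash
python3 st.py; python3 - <<'E'
from workcell import env, capture
import cv2, numpy as np
c=capture("top"); d=capture("side")
o=np.hstack([cv2.resize(x,(400,400),interpolation=cv2.INTER_CUBIC) for x in (c['pixels'][79:179,264:364],d['pixels'][124:204,352:432])])
cv2.imwrite('pics/g1.png',o[:,:,::-1])
E
```

```text
7.5 [625.26  24.07 253.  ] F [-2.6  5.4  6.5] T [0.976 0.272 0.043] op 47.0 62.0 q [-0.003  0.166  1.707  0.003  1.267 -1.179] eff [ -3.047 -42.306 -34.329  -1.629  -0.58    0.066]
```

View pics/g1.png

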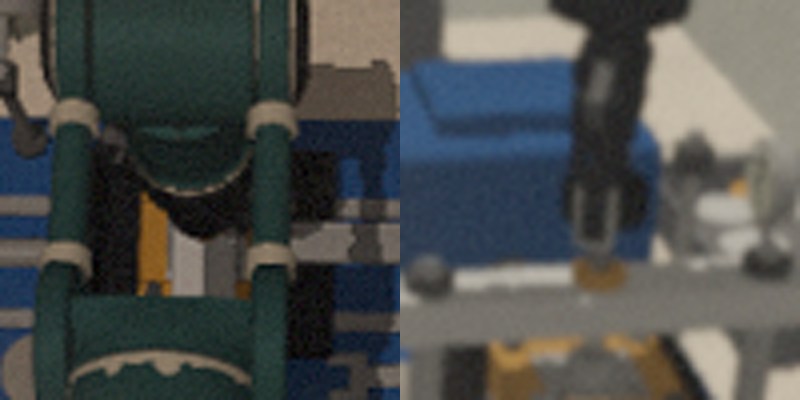

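{"fn": "step_arm", "kwargs": {"series": [{"delta_pos":[0,0,0.0006],"turn":[0,0,1]},{"delta_pos":[0,0,0.0006],"turn":[0,0,1]},{"delta_pos":[0,0,0.0006],"turn":[0,0,1]},{"delta_pos":[0,0,0.0006],"turn":[0,0,1]},{"delta_pos":[0,0,0.0006],"turn":[0,0,1]},{"delta_pos":[0,0,0.0006],"turn":[0,0,1]},{"delta_pos":[0,0,0.0006],"turn":[0,0,1]},{"delta_pos":[0,0,0],"turn":[0,0,0]}]}}

```text
time_s: 8.4
eef_pos: [625.9, 24.6, 252.8]
tcp_rot: [0.0, 0.483, 0.875, 0.002]
contact_force: [0.9, 7.5, 4.5]
opening: 46.4
grip_force: 62.0
```

```bash
python3 st.py
```

```text
8.4 [625.87  24.65 252.82] F [0.9 7.5 4.5] T [ 1.182 -0.02   0.072] op 46.4 62.0 q [-0.003  0.167  1.707  0.004  1.265 -0.566] eff [-3.9990e+00 -4.2904e+01 -3.3935e+01 -2.1170e+00  4.1000e-02  5.4500e-01]
```

{"fn": "step_arm", "kwargs": {"series": [{"delta_pos":[0,0,0.0006],"turn":[0,0,1]},{"delta_pos":[0,0,0.0006],"turn":[0,0,1]},{"delta_pos":[0,0,0.0006],"turn":[0,0,1]},{"delta_pos":[0,0,0.0006],"turn":[0,0,1]},{"delta_pos":[0,0,0.0006],"turn":[0,0,1]},{"delta_pos":[0,0,0],"turn":[0,0,0]}]}}

```text
time_s: 9.0
eef_pos: [626.4, 24.8, 252.7]
tcp_rot: [-0.0, 0.661, 0.75, 0.003]
contact_force: [1.6, 6.5, 3.6]
opening: 46.3
grip_force: 61.9
```

```bash
python3 st.py
```

```text
9.0 [626.39  24.75 252.71] F [1.6 6.5 3.6] T [ 1.186 -0.263  0.046] op 46.3 61.9 q [-0.003  0.167  1.707  0.005  1.264 -0.13 ] eff [ -4.231 -43.452 -33.584  -2.238   0.576   0.543]
```

{"fn": "step_arm", "kwargs": {"series": [{"delta_pos":[0,0,0.0006],"turn":[0,0,1]},{"delta_pos":[0,0,0.0006],"turn":[0,0,1]},{"delta_pos":[0,0,0.0006],"turn":[0,0,1]},{"delta_pos":[0,0,0.0006],"turn":[0,0,1]},{"delta_pos":[0,0,0],"turn":[0,0,0]}]}}

```text
time_s: 9.5
eef_pos: [626.8, 24.7, 252.6]
tcp_rot: [-0.0, 0.782, 0.624, 0.003]
contact_force: [2.6, 7.4, 2.7]
opening: 46.7
grip_force: 61.9
```

```bash
python3 st.py
```

```text
9.5 [626.8   24.72 252.6 ] F [2.6 7.4 2.7] T [ 1.16  -0.515  0.07 ] op 46.7 61.9 q [-0.003  0.167  1.707  0.005  1.263  0.219] eff [ -4.152 -43.894 -33.302  -2.211   0.996   0.542]
```

{"fn": "step_arm", "kwargs": {"series": [{"delta_pos":[0,0,0.0006],"turn":[0,0,1]},{"delta_pos":[0,0,0.0006],"turn":[0,0,1]},{"delta_pos":[0,0,0],"turn":[0,0,0]}]}}

```text
time_s: 9.8
eef_pos: [627.0, 24.7, 252.6]
tcp_rot: [-0.0, 0.833, 0.553, 0.003]
contact_force: [3.3, 5.6, 3.2]
opening: 46.4
grip_force: 62.0
```

```bash
python3 st.py
```

```text
9.8 [627.01  24.66 252.57] F [3.3 5.6 3.2] T [ 1.117 -0.58   0.037] op 46.4 62.0 q [-0.003  0.167  1.707  0.004  1.262  0.394] eff [ -4.03  -44.101 -33.168  -2.16    1.194   0.54 ]
```

{"fn": "step_arm", "kwargs": {"series": [{"delta_pos":[0,0,0.0006],"turn":[0,0,1]},{"delta_pos":[0,0,0.0006],"turn":[0,0,1]},{"delta_pos":[0,0,0],"turn":[0,0,0]}]}}

```text
time_s: 10.1
eef_pos: [627.2, 24.6, 252.5]
tcp_rot: [-0.0, 0.878, 0.479, 0.003]
contact_force: [4.2, 6.4, 3.1]
opening: 46.4
grip_force: 62.0
```

```bash
python3 st.py
```

```text
10.1 [627.2   24.57 252.48] F [4.2 6.4 3.1] T [ 1.128 -0.678  0.037] op 46.4 62.0 q [-0.003  0.167  1.707  0.004  1.262  0.568] eff [ -3.86  -44.296 -33.041  -2.087   1.382   0.539]
```

{"fn": "step_arm", "kwargs": {"series": [{"delta_pos":[0,0,0.0006],"turn":[0,0,1]},{"delta_pos":[0,0,0.0006],"turn":[0,0,1]},{"delta_pos":[0,0,0],"turn":[0,0,0]}]}}

```text
time_s: 10.4
eef_pos: [627.4, 24.4, 252.4]
tcp_rot: [-0.001, 0.916, 0.4, 0.003]
contact_force: [4.5, 6.2, 2.7]
opening: 46.2
grip_force: 61.9
```

```bash
python3 st.py
```

```text
10.4 [627.35  24.44 252.42] F [4.5 6.2 2.7] T [ 1.058 -0.799 -0.014] op 46.2 61.9 q [-0.003  0.168  1.707  0.004  1.261  0.743] eff [ -3.637 -44.473 -32.923  -1.99    1.557   0.537]
```

{"fn": "step_arm", "kwargs": {"series": [{"delta_pos":[0,0,0.0006],"turn":[0,0,1]},{"delta_pos":[0,0,0.0006],"turn":[0,0,1]},{"delta_pos":[0,0,0],"turn":[0,0,0]}]}}

```text
time_s: 10.7
eef_pos: [627.5, 24.3, 252.4]
tcp_rot: [-0.001, 0.948, 0.319, 0.004]
contact_force: [5.5, 5.2, 2.2]
opening: 46.5
grip_force: 61.9
```

```bash
python3 st.py
```

```text
10.7 [627.52  24.28 252.41] F [5.5 5.2 2.2] T [ 0.993 -0.93   0.019] op 46.5 61.9 q [-0.003  0.168  1.707  0.004  1.261  0.918] eff [ -3.37  -44.63  -32.818  -1.87    1.716   0.536]
```

{"fn": "step_arm", "kwargs": {"series": [{"delta_pos":[0,0,0.0006],"turn":[0,0,1]},{"delta_pos":[0,0,0.0006],"turn":[0,0,1]},{"delta_pos":[0,0,0],"turn":[0,0,0]}]}}

```text
time_s: 11.0
eef_pos: [627.7, 24.1, 252.4]
tcp_rot: [-0.001, 0.972, 0.235, 0.004]
contact_force: [5.0, 4.9, 0.7]
opening: 46.3
grip_force: 61.9
```

```bash
python3 st.py
```

```text
11.0 [627.66  24.11 252.35] F [5.  4.9 0.7] T [ 0.995 -0.912  0.007] op 46.3 61.9 q [-0.003  0.168  1.707  0.003  1.261  1.092] eff [ -3.062 -44.762 -32.727  -1.728   1.855   0.535]
```

{"fn": "step_arm", "kwargs": {"series": [{"delta_pos":[0,0,0.0006],"turn":[0,0,1]},{"delta_pos":[0,0,0.0006],"turn":[0,0,1]},{"delta_pos":[0,0,0],"turn":[0,0,0]}]}}

```text
time_s: 11.3
eef_pos: [627.8, 23.9, 252.3]
tcp_rot: [-0.001, 0.989, 0.149, 0.004]
contact_force: [6.0, 4.7, 2.8]
opening: 46.6
grip_force: 61.9
```

```bash
python3 st.py
```

```text
11.3 [627.79  23.93 252.32] F [6.  4.7 2.8] T [ 0.823 -1.006 -0.022] op 46.6 61.9 q [-0.003  0.168  1.707  0.003  1.26   1.267] eff [ -2.716 -44.864 -32.653  -1.564   1.97    0.534]
```

{"fn": "step_arm", "kwargs": {"series": [{"delta_pos":[0,0,0.0006],"turn":[0,0,1]},{"delta_pos":[0,0,0.0006],"turn":[0,0,1]},{"delta_pos":[0,0,0],"turn":[0,0,0]}]}}

```text
time_s: 11.6
eef_pos: [627.9, 23.7, 252.3]
tcp_rot: [-0.001, 0.998, 0.063, 0.004]
contact_force: [6.2, 3.3, 2.3]
opening: 46.5
grip_force: 61.9
```

```bash
python3 st.py
```

```text
11.6 [627.86  23.7  252.26] F [6.2 3.3 2.3] T [ 0.774 -1.031  0.025] op 46.5 61.9 q [-0.003  0.168  1.707  0.003  1.26   1.441] eff [ -2.341 -44.932 -32.599  -1.38    2.055   0.532]
```

{"fn": "step_arm", "kwargs": {"series": [{"delta_pos":[0,0,0.0006],"turn":[0,0,1]},{"delta_pos":[0,0,0.0006],"turn":[0,0,1]},{"delta_pos":[0,0,0],"turn":[0,0,0]}]}}

```text
time_s: 11.9
eef_pos: [627.9, 23.5, 252.2]
tcp_rot: [-0.001, 1.0, -0.024, 0.004]
contact_force: [6.4, 3.4, 2.0]
opening: 46.1
grip_force: 61.9
```

```bash
python3 st.py
```

```text
11.9 [627.92  23.48 252.18] F [6.4 3.4 2. ] T [ 0.639 -1.095  0.171] op 46.1 61.9 q [-0.003  0.168  1.707  0.002  1.26   1.615] eff [ -2.086 -44.957 -32.564  -1.129   2.107   0.678]
```

Contact: the torque rose by about 0.15 N m. One small nudge brings it to the middle of finger-tight.

{"fn": "step_arm", "kwargs": {"series": [{"delta_pos":[0,0,0],"turn":[0,0,0.5]},{"delta_pos":[0,0,0],"turn":[0,0,0]},{"delta_pos":[0,0,0],"turn":[0,0,0]}]}}

```text
time_s: 12.2
eef_pos: [627.9, 23.4, 252.2]
tcp_rot: [-0.001, 0.999, -0.045, 0.004]
contact_force: [6.1, 2.5, 1.9]
opening: 46.1
grip_force: 61.9
```

```bash
python3 st.py
```

```text
12.2 [627.91  23.4  252.18] F [6.1 2.5 1.9] T [ 0.617 -1.063  0.178] op 46.1 61.9 q [-0.003  0.168  1.707  0.002  1.26   1.657] eff [ -2.028 -44.99  -32.577  -1.056   2.12    0.236]
```

Finger-tight at about 0.18 N m. Now I'll back off a quarter turn: 95° from tight, about 86° from first touch.

{"fn": "step_arm", "kwargs": {"series": [{"delta_pos":[0,0,-0.0006],"turn":[0,0,-1]},{"delta_pos":[0,0,-0.0006],"turn":[0,0,-1]},{"delta_pos":[0,0,-0.0006],"turn":[0,0,-1]},{"delta_pos":[0,0,-0.0006],"turn":[0,0,-1]},{"delta_pos":[0,0,-0.0006],"turn":[0,0,-1]},{"delta_pos":[0,0,-0.0006],"turn":[0,0,-1]},{"delta_pos":[0,0,-0.0006],"turn":[0,0,-1]},{"delta_pos":[0,0,-0.0006],"turn":[0,0,-1]}]}}

```text
time_s: 13.0
eef_pos: [627.6, 24.2, 252.4]
tcp_rot: [-0.001, 0.954, 0.301, 0.004]
contact_force: [4.5, 5.8, 2.9]
opening: 46.5
grip_force: 61.9
```

{"fn": "step_arm", "kwargs": {"series": [{"delta_pos":[0,0,-0.0006],"turn":[0,0,-1]},{"delta_pos":[0,0,-0.0006],"turn":[0,0,-1]},{"delta_pos":[0,0,-0.0006],"turn":[0,0,-1]},{"delta_pos":[0,0,-0.0006],"turn":[0,0,-1]},{"delta_pos":[0,0,-0.0006],"turn":[0,0,-1]},{"delta_pos":[0,0,-0.0006],"turn":[0,0,-1]},{"delta_pos":[0,0,-0.0006],"turn":[0,0,-1]},{"delta_pos":[0,0,-0.0006],"turn":[0,0,-1]}]}}

```text
time_s: 13.8
eef_pos: [626.9, 24.7, 252.6]
tcp_rot: [-0.0, 0.793, 0.609, 0.003]
contact_force: [3.0, 5.6, 2.2]
opening: 46.8
grip_force: 62.0
```

{"fn": "step_arm", "kwargs": {"series": [{"delta_pos":[0,0,-0.0006],"turn":[0,0,-1]},{"delta_pos":[0,0,-0.0006],"turn":[0,0,-1]},{"delta_pos":[0,0,-0.0006],"turn":[0,0,-1]},{"delta_pos":[0,0,0],"turn":[0,0,0]},{"delta_pos":[0,0,0],"turn":[0,0,0]},{"delta_pos":[0,0,0],"turn":[0,0,0]}]}}

```text
time_s: 14.4
eef_pos: [626.6, 24.8, 252.7]
tcp_rot: [-0.0, 0.708, 0.706, 0.003]
contact_force: [1.9, 6.8, 4.3]
opening: 46.4
grip_force: 62.1
```

```bash
python3 st.py
```

```text
14.4 [626.57  24.75 252.69] F [1.9 6.8 4.3] T [ 1.234 -0.418 -0.048] op 46.4 62.1 q [-3.000e-03  1.670e-01  1.707e+00  5.000e-03  1.264e+00 -1.000e-03] eff [-4.1650e+00 -4.3668e+01 -3.3488e+01 -2.2620e+00  7.7100e-01 -3.1000e-02]
```

Turned back 1.658 rad (95°), with only free-turning torque left. Releasing, then lifting straight up.

{"fn": "step_arm", "kwargs": {"series": [{"delta_pos":[0,0,0],"turn":[0,0,0]},{"delta_pos":[0,0,0],"turn":[0,0,0]},{"delta_pos":[0,0,0],"turn":[0,0,0]},{"delta_pos":[0,0,0],"turn":[0,0,0]},{"delta_pos":[0,0,0],"turn":[0,0,0]},{"delta_pos":[0,0,0],"turn":[0,0,0]},{"delta_pos":[0,0,0],"turn":[0,0,0]},{"delta_pos":[0,0,0],"turn":[0,0,0]}], "grip": 85}}

```text
time_s: 15.2
eef_pos: [625.1, 22.2, 251.5]
tcp_rot: [0.0, 0.708, 0.706, -0.0]
contact_force: [-0.9, -0.2, -0.0]
opening: 85.3
grip_force: 0.0
```

{"fn": "step_arm", "kwargs": {"series": [{"delta_pos":[0,0,-0.3],"turn":[0,0,0]},{"delta_pos":[0,0,-0.5],"turn":[0,0,0]},{"delta_pos":[0,0,-0.5],"turn":[0,0,0]},{"delta_pos":[0,0,-0.5],"turn":[0,0,0]},{"delta_pos":[0,0,-0.3],"turn":[0,0,0]},{"delta_pos":[0,0,0],"turn":[0,0,0]},{"delta_pos":[0,0,0],"turn":[0,0,0]}]}}

```text
time_s: 15.9
eef_pos: [625.0, 22.3, 356.4]
tcp_rot: [0.0, 0.708, 0.706, 0.0]
contact_force: [-0.3, -0.0, 0.5]
opening: 85.2
grip_force: 0.0
```

```bash
python3 st.py; python3 - <<'E'
from workcell import capture
import cv2, numpy as np
d=capture("side");w=capture("wrist")
o=np.hstack([cv2.resize(x,(400,400),interpolation=cv2.INTER_CUBIC) for x in (d['pixels'][124:204,352:432],w['pixels'][200:400,220:420])])
cv2.imwrite('pics/g2.png',o[:,:,::-1])
E
```

```text
15.9 [624.99  22.25 356.44] F [-0.3 -0.   0.5] T [-0.016  0.025 -0.03 ] op 85.2 0.0 q [-4.000e-03  1.230e-01  1.569e+00 -0.000e+00  1.450e+00 -1.000e-03] eff [ 1.1000e-02 -4.6752e+01 -3.9628e+01  0.0000e+00 -7.0000e-03 -0.0000e+00]
```

View pics/g2.png

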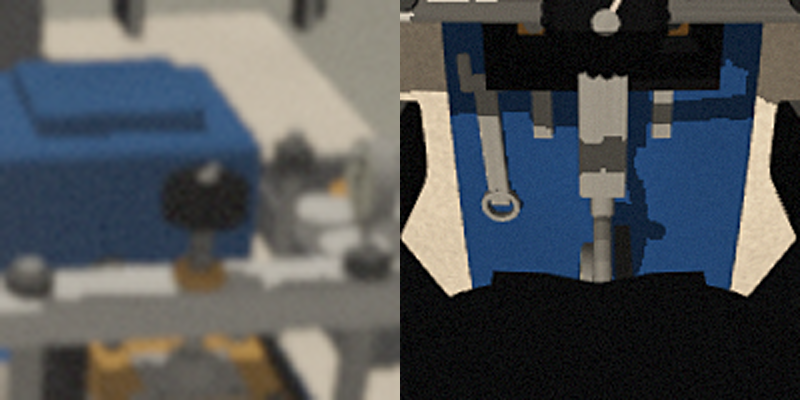

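The knob stands free of the gripper. Its mark sits at about 53° in the wrist crop against 59° expected from the wrist turn, so it did not slip. The spanner is undisturbed.

```bash
python3 -c "
from workcell import workorder
print(workorder.job_done())"
```

```text
the job is handed in; nothing more can be done
None
```

The loading screw was run down until it bottomed, left finger-tight at about 0.15–0.2 N m above free turning, then backed off about a quarter turn (95° from tight) and released. The arm touched none of the loose items, and the job is handed in at about 16 s with no verdict returned.

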